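# Close up a slant-board seed sandwich and hold the spring clip open over it

## Robot

A 6-joint arm with a two-finger parallel gripper is mounted at the origin on a cart in front of the work surface, level with it; the furniture and walls round the work are solid. World frame = base frame: x ahead of the robot, y to its left, z up, the work surface at z = 0. Lengths are in mm, angles in rad, forces in N, time in s.
With the tool pointing down it reaches from about 375 to 925 mm from the base axis. Payload 5.7 kg.
Tool frame: the origin (TCP) lies on the centre line of the jaws, within the pads' length; the fingertips stand 19 mm ahead of it and the grasp point (between the pads) is the TCP; z points along the fingers, y is the line along which they close (so a half turn about z gives the same grasp; the last joint's range is limited). The gripper opens to 88 mm and grips with 3 to 60 N. Pads are 20 mm wide; open, the fingers measure 115 mm over their backs; the gripper's body (75 mm by 178 mm) begins 61 mm behind the grasp point.
Start: joints at [1.036, 0.359, 1.51, -0, 1.272, -0.115], TCP at [244.537, 547.874, 241.623] pointing down, gripper open.
Joint ranges: [-2.97, 2.97], [-1.01, 2.36], [0.21, 2.38], [-0.96, 4.11], [0.2, 2.71], [-2.98, 2.98]. Speed limits (rad/s): [2.39, 2.39, 3.14, 3.14, 3.14, 3.14].

## Interface

Orientations are given as a rotation vector (axis times angle).
In Python, from rig import ctrl gives the robot as it stands.
- The arm moves only by the shell command python3 drive.py 'ROWS' [FORCE]. ROWS is a JSON object whose key "ticks" holds a list of rows, 1 to 8 of them, each of 5 numbers: dx, dy, dz in shares of the most that a row can go, 1 being 62.5 mm, then a turn about the tool's z in a scale on which 1.0 is pi rad, then the finger opening in mm; each row shifts and turns the commanded pose from where the row before left it, along the tool's axes as they then stand; what a row does not reach is not made up. A row lasts 1/8 s, in which the tool goes at most 62.5 mm and 0.188 rad, less where a joint would pass 70% of its speed; a pose out of reach is approached as far as the arm can. The fingers move at their own pace and stop on an object; FORCE is the grip in N (left out, the last holds). Time passes only in rows, so rows that do not move let the fingers close. It prints the time, the measured TCP pose, the force, the opening and the grip force at its end. Shift and turn numbers lie between -1 and 1, and a call with a number outside is refused. Input that does not fit is refused with a message, and nothing moves.
- ctrl.sense(): the state, without advancing time (a new reading comes with each control period).
- ctrl.camera(name): name is "scene" or "top"; returns a dict with "img" (384x512x3 uint8, blue, green, red), "fx", "fy", "cx", "cy" (pixels), "k1" (the pictures are not rectified: a ray, as slopes to the right and down, at radius r is drawn at 1 + k1 r^2 times it, then the intrinsics apply), "world_to_cam" (4x4, takes a point from world to camera coordinates). Camera axes: x right, y down, z forward; pixel columns grow to the right and rows downward; lengths in mm; the calibration is good to about 2 mm. A picture is of the moment at which its call begins. There is no depth.
- ctrl.job_done(): hands the job in; it is judged then, once.
The state is a dict: "time_s": time; "joints": joint angles; "joint_velocities": joint speeds; "joint_efforts": joint torques, N m; "ee_pos": TCP position; "tool_rot": TCP orientation; "wrist_force": force on the tool from outside, world axes, zero at the start; "ft_torque": the same for the moment, N m; "finger_gap": finger opening in mm; "grasp_force": force on a finger pad.
Only numpy, scipy, OpenCV 4.12 (cv2) and the standard library are available. Lean on these libraries where they do the work, as an engineer would, in place of code of your own. Each camera call takes 0.05 s, during which the arm holds its last target. There are 200 camera calls.

## Task

Make up the germination sandwich: stand the blue perforated separator sheet in the slant-board stand, flat against its seeded board, then stand the orange-edged glass cover plate in front of it, both down on the ledge and let go. Then squeeze the red-handled spring clip off the slide box's open lid, bring it over the top of the sandwich with one jaw in front and one behind, near the middle and well below the top edge, and finish while still holding it squeezed wide open there without touching the layers, so that I can slip the label in before it closes. Leave the dishes, bottles and counter where they are.

Things in the scene. Friction and masses are not known exactly. Their poses are not given: they have to be found in the camera images.
- backing_board: Seeded board of the fixed slant-board stand: grey plate with white blotter, 52 wide, 112 high, 4 mm thick, top leaning back 0.25 rad from vertical. Origin: middle of the lower edge of its FRONT face, on the ledge, 17 mm above the desk. x points out of its back (plate at x 0 to +4 mm), y along its width, z up along the lean.
- stand: The stand's white base, 130x110x10 mm, fixed. From the board a ledge (z = 0 of the board's frame) runs forward to x = -15 mm, ended by a lip 12 mm high; cheeks as high as the lip at y = -37 and +37 mm. Behind the board two struts rise to z = 58 mm; higher up its back is free.
- board_top (a point): middle of the upper edge of the seeded board's front face, 112 mm up the board's z from its origin
- rack: Fixed white rack, base 150x100x10 mm, with two aluminium slots one behind the other (66 mm apart) that lean back (+x) 0.25 rad; one holds the separator, the other the cover plate, either way round. Each slot has a lip and cheeks 11 mm high and a back rest 54 mm high and 50 mm wide. Origin under the base.
- separator: Loose blue perforated plastic sheet, 52 wide (y), 110 high (z), 4 mm thick (x), 30 g. Origin: middle of its lower edge, mid-thickness. Starts in a rack slot, leaning back 0.25 rad, x to the rear. Flat on the board its origin is at x = -2 mm, z = 0 of the board's frame. Pinch it across its width at the top.
- cover_plate: Loose greenish glass plate with orange side edges, 62 wide (y), 110 high (z), 4 mm thick (x), 60 g. Origin: middle of its lower edge, mid-thickness. Starts in the other rack slot, leaning back 0.25 rad, x to the rear. Flat on the separator its origin is at x = -6 mm of the board's frame. Pinch it across its width at the top.
- slide_box: Wooden slide box, 200x108 mm, fixed, lid standing open upright on its -y side: 8 mm thick, middle plane at y = -56 mm, top edge at z = 127 mm, 200 mm long along x. Origin under its middle. The lid's hinge is only stiff with friction: about 1.5 N at its top edge moves it.
- clip: Front half of a steel spring clip, red handles and jaw pads, 50 g in all, 26 mm wide (y). Origin: middle of its pivot pin (radius 4 mm), which starts resting on the lid's top edge; the jaws reach 38 mm down (-z) on both sides of the lid, which is square to the clip's x. Handles rise 41 mm above the pivot, ends 47 mm apart outside along x.
- clip_front_tip (a point): inner lower end of the front jaw, 38 mm below and 4 mm before (-x) the pivot in the clip's frame
- clip_rear_tip (a point): inner lower end of the rear jaw, facing the front one; swings with the rear half. Clip pinched to its stop: handles parallel, 20 mm over the outsides, up to 45 mm above the pivot; both halves swing evenly 0.3 rad each; jaw ends 30 mm apart inside, 35 mm below the pivot.
- microscope: Fixed black microscope to the right of the work, tall (about 0.35 m): swing the arm over or round it.
- clip_rear (a joint): opening of the clip (rad): 0 as parked (parallel jaws 8 mm apart), -0.2 shut, 0.6 fully open on its stop. Pinching the handles together along the clip's x swings the jaws apart against the spring: about 3 N each on the handle ends starts it, 7 to 10 N holds it on the stop; 20 to 25 N is ample.
- petri_a: Bystander: clear round petri dish with pale seeds, 61 mm across, 14 mm high; origin under its middle. Leave it alone.
- petri_b: Bystander: clear round petri dish with dark seeds, 61 mm across, 14 mm high; origin under its middle. Leave it alone.
- stain_bottle: Bystander: brown dropper bottle, 33 mm across, 88 mm high; origin under its middle. Leave it alone.
- oil_bottle: Bystander: smaller brown dropper bottle, 29 mm across, 72 mm high; origin under its middle. Leave it alone.
- tally_counter: Bystander: silver hand tally counter, 83x52x26 mm; origin under its middle. Leave it alone.

How it is judged:
By the outcome, as a careful person would: the job done as asked, in the order asked, and still so for the second after the job is handed in, while the arm keeps its last pose, push and grip.
It also fails if it takes over 64 s, if anything falls off the work surface, if the arm or the gripper's body presses on something with over 40 N, if the wrist force passes 120 N, or if a joint passes its speed limit or range.

## Working session

There is one attempt and no reset: what is moved stays moved. The work goes in short steps, Python scripts to look and compute and a shell command to move; the robot and the scene stay as the last step left them, time stands still between calls to the robot, and variables do not carry over. Pictures are saved under pics/ and viewed, at most 10 in all, crops included, and the job is handed in when it is done.

```bash
ls; mkdir -p pics
python3 - <<'E'
from rig import ctrl
import cv2,numpy as np
for n in("scene","top"):
    c=ctrl.camera(n);cv2.imwrite(f"pics/{n}0.png",c["img"]);print(n,c["fx"],c["fy"],c["cx"],c["cy"],c["k1"]);print(np.round(c["world_to_cam"],4).tolist())
s=ctrl.sense();print(s)
E
```

```text
drive.py
pics
rig.py
scene 350.8554339363084 350.8554339363084 253.40988015049612 190.10843742555585 0.033010925670798476
[[0.8227, -0.5683, -0.0142, -445.8495], [-0.3142, -0.4338, -0.8444, 235.8623], [0.4737, 0.6992, -0.5355, 1034.3727], [0.0, 0.0, 0.0, 1.0]]
top 487.2827710952732 487.2827710952732 258.4202447465878 182.64307413536443 -0.17021745524251794
[[0.0106, -0.9999, -0.0011, -46.6841], [-0.983, -0.0102, -0.1835, 525.205], [0.1835, 0.0031, -0.983, 1455.763], [0.0, 0.0, 0.0, 1.0]]
{'time_s': 0.1, 'joints': array([ 1.03589746e+00,  3.59441528e-01,  1.51130270e+00, -3.80374641e-05,
        1.27252091e+00, -1.15080243e-01]), 'joint_velocities': array([ 0.00078214, -0.0010952 , -0.00276521,  0.00033402, -0.00061735,
        0.00053422]), 'joint_efforts': array([-9.25817985e-04, -5.16357386e+01, -2.71406794e+01,  6.77066180e-02,
        2.75635184e-02, -4.54338408e-05]), 'ee_pos': array([244.26225996, 547.38277901, 240.89673159]), 'tool_rot': array([-6.54495916e-01, -3.07214820e+00,  2.50743887e-03]), 'wrist_force': array([ 0.97934413, -0.65025992, -0.71067349]), 'ft_torque': array([-0.00290182,  0.03460337,  0.0318287 ]), 'grasp_force': 0.0, 'finger_gap': 87.89769572104991}
```

View pics/scene0.png

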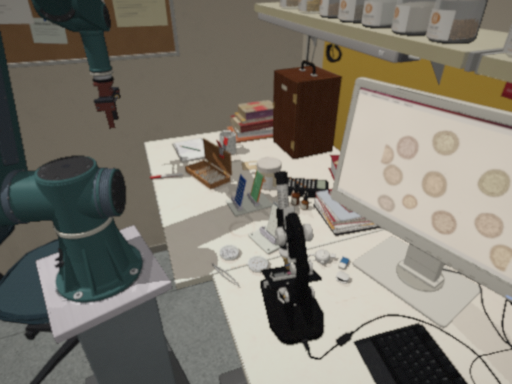

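View pics/top0.png

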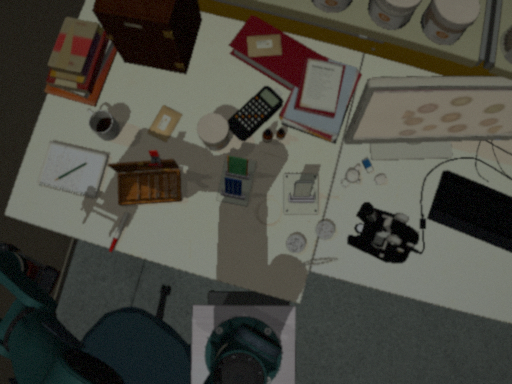

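The scene view shows the rack with its blue and green plates at about (247,190) and the slide box at about (208,170). In the top view the box is at (150,183), the rack at (237,180), the stand at (300,192) and the microscope at (383,232). I'll enlarge both views.

Run:
```python
import cv2
a=cv2.imread("pics/top0.png")[140:220,105:335];cv2.imwrite("pics/topc.png",cv2.resize(cv2.convertScaleAbs(a,alpha=1.4),None,fx=3.45,fy=3.45,interpolation=cv2.INTER_CUBIC))
a=cv2.imread("pics/scene0.png")[130:280,180:340];cv2.imwrite("pics/scenec.png",cv2.resize(a,None,fx=4,fy=4,interpolation=cv2.INTER_CUBIC))
```

```text
(no output)
```

View pics/topc.png

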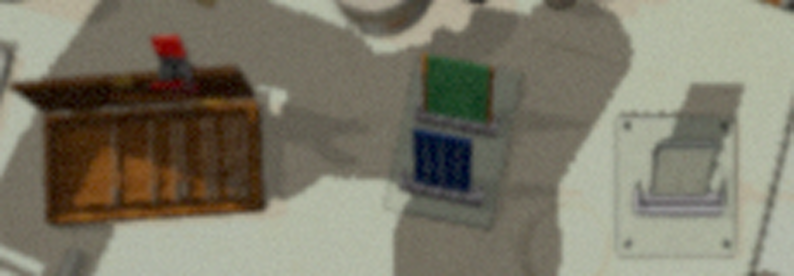

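View pics/scenec.png

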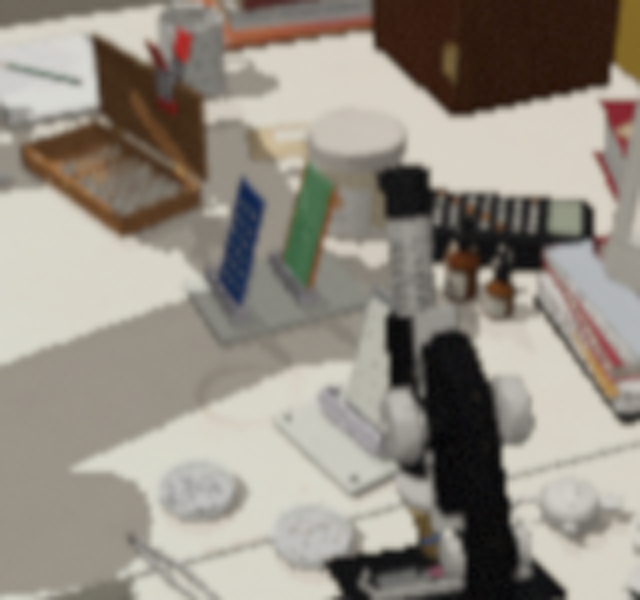

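```bash
cat > h.py <<'E'
import cv2,numpy as np
from rig import ctrl
def ray(c,uv):
    K=np.array([[c["fx"],0,c["cx"]],[0,c["fy"],c["cy"]],[0,0,1]])
    p=cv2.undistortPoints(np.float64(uv).reshape(-1,1,2),K,np.array([c["k1"],0,0,0,0.]))[:,0]
    T=c["world_to_cam"];R=T[:3,:3];o=-R.T@T[:3,3]
    return o,np.c_[p,np.ones(len(p))]@R
def plane(c,uv,z):
    o,d=ray(c,uv);return o+d*((z-o[2])/d[:,2])[:,None]
def tri(c1,u1,c2,u2):
    o,d=ray(c1,[u1]);p,e=ray(c2,[u2]);d=d[0];e=e[0]
    s=np.linalg.lstsq(np.c_[d,-e],p-o,rcond=None)[0];a=o+d*s[0];b=p+e*s[1]
    return (a+b)/2,np.linalg.norm(a-b)
def proj(c,P):
    T=c["world_to_cam"];q=np.atleast_2d(P)@T[:3,:3].T+T[:3,3];x=q[:,:2]/q[:,2:]
    x=x*(1+c["k1"]*(x**2).sum(1,keepdims=True))
    return x*[c["fx"],c["fy"]]+[c["cx"],c["cy"]]
def mask(img,col):
    h=cv2.cvtColor(img,cv2.COLOR_BGR2HSV)
    lo,hi={"blue":((105,120,30),(130,255,255)),"green":((55,80,30),(85,255,255)),"red":((174,150,90),(180,255,255)),"red2":((0,190,90),(6,255,255)),"orange":((8,150,90),(20,255,255))}[col]
    return cv2.inRange(h,np.array(lo),np.array(hi))
E
python3 - <<'E'
from h import *
C={n:ctrl.camera(n) for n in("scene","top")}
win={"scene":(215,130,300,250),"top":(130,140,260,215)}
for n,c in C.items():
    for col in("blue","green","red","red2"):
        x0,y0,x1,y1=win[n];m=mask(c["img"],col)
        if col[:3]=="red" : x1=(235 if n=="scene" else 180)
        mm=np.zeros_like(m);mm[y0:y1,x0:x1]=m[y0:y1,x0:x1]
        cs,_=cv2.findContours(mm,0,2)
        for k in cs:
            if cv2.contourArea(k)>3:
                print(n,col,cv2.contourArea(k),np.round(cv2.approxPolyDP(k,2,True)[:,0]).tolist(),np.round(cv2.boxPoints(cv2.minAreaRect(k)),1).tolist())
a=C["top"]["img"];im=[]
for (x0,y0) in((275,168),(142,145),(217,152)):
    im.append(cv2.resize(cv2.convertScaleAbs(a[y0:y0+50,x0:x0+50],alpha=1.3),(400,400),interpolation=cv2.INTER_LANCZOS4))
s=C["scene"]["img"][200:250,245:295];im.append(cv2.resize(s,(400,400),interpolation=cv2.INTER_LANCZOS4))
cv2.imwrite("pics/m.png",cv2.resize(np.vstack([np.hstack(im[:2]),np.hstack(im[2:])]),(600,600)))
E
```

```text
scene blue 79.0 [[241, 177], [242, 182], [236, 199], [239, 204], [244, 183]] [[234.60000610351562, 203.10000610351562], [240.1999969482422, 176.8000030517578], [245.1999969482422, 177.89999389648438], [239.60000610351562, 204.10000610351562]]
scene green 101.0 [[258, 174], [252, 191], [255, 199], [261, 178]] [[250.39999389648438, 197.89999389648438], [256.1000061035156, 173.60000610351562], [261.70001220703125, 174.89999389648438], [256.0, 199.1999969482422]]
top blue 154.0 [[225, 179], [228, 182], [226, 191], [228, 184], [229, 192], [235, 194], [236, 190], [240, 194], [240, 181]] [[225.0, 178.0], [240.0, 178.0], [240.0, 194.0], [225.0, 194.0]]
top green 228.0 [[230, 157], [230, 172], [244, 174], [245, 160]] [[229.0, 157.0], [245.0, 157.0], [245.0, 174.0], [229.0, 174.0]]
```

View pics/m.png

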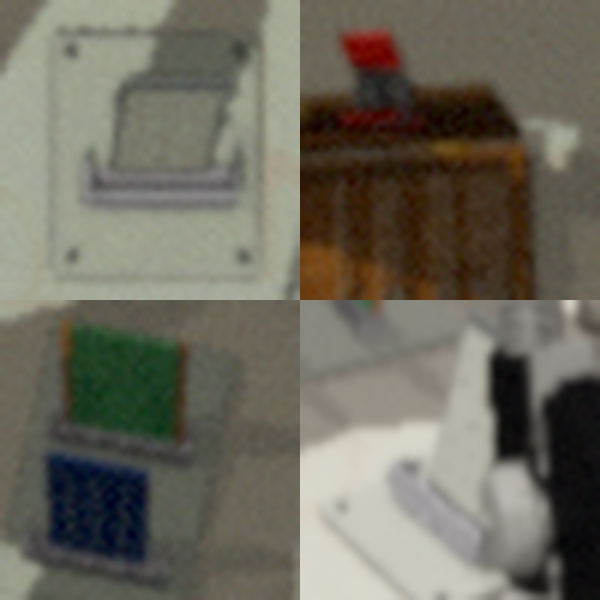

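The enlarged tiles (6x) show the stand's board between (113,172) and (222,86) in tile 1. The clip's red handles are at about y=35–70 and y=118 in tile 2, and the plates' corners are in tile 3. Now I'll turn these into positions.

Run:
```python
from h import *
np.set_printoptions(precision=1,suppress=True)
C={n:ctrl.camera(n) for n in("scene","top")};t=C["top"];s=C["scene"]
T=lambda o,l:[(o[0]+x/6-.4,o[1]+y/6-.4) for x,y in l]
S=lambda l:[(180+x/4-.4,130+y/4-.4) for x,y in l]
g=T((217,152),[(64,22),(186,45)]);gs=S([(312,163),(337,180)])
b=T((217,152),[(47,155),(148,167)]);bs=S([(243,180),(264,193)])
for n,a,q in(("green",g,gs),("blue",b,bs)):
    for u,v in zip(a,q): print(n,*tri(t,u,s,v))
    print(n,plane(t,a,123.5))
print("base",plane(t,T((275,168),[(50,32),(262,32),(259,280),(50,278)]),10))
print("screws",plane(t,T((275,168),[(71,49),(241,50),(243,257),(71,257)]),10))
print("board top",plane(t,T((275,168),[(121,86),(224,86)]),125.5))
print("board low",plane(t,T((275,168),[(112,172),(212,172)]),24))
print("lip",plane(t,T((275,168),[(84,200),(240,203)]),18))
print("clip rear handle",plane(t,T((142,145),[(42,35),(88,35),(100,68),(52,72)]),160))
print("clip front",plane(t,T((142,145),[(38,117),(115,121)]),160))
print("lid top",plane(t,[(105+x/3.45-.4,140+y/3.45-.4) for x,y in[(12,85),(245,66)]],127))
print("box",plane(t,[(105+x/3.45-.4,140+y/3.45-.4) for x,y in[(52,222),(265,207)]],35))
print("clip tri rear handle end",*tri(t,T((142,145),[(65,35)])[0],s,S([(184,32)])[0]))
```

```text
green [596.4  51.6 116.5] 3.164040511225069
green [581.1  -9.3 132.1] 2.0613141611136903
green [[593.3  51.9 123.5]
 [582.2  -8.6 123.5]]
blue [527.3  58.9 118.8] 0.4293711063553748
blue [518.4   9.  132.2] 1.424139325093027
blue [[526.2  58.7 123.5]
 [520.7   9.1 123.5]]
base [[ 565.1 -118.7   10. ]
 [ 566.3 -231.4   10. ]
 [ 433.8 -228.4   10. ]
 [ 433.9 -118.9   10. ]]
screws [[ 556.  -129.8   10. ]
 [ 556.5 -220.1   10. ]
 [ 445.9 -220.1   10. ]
 [ 445.1 -129.9   10. ]]
board top [[ 514.5 -147.9  125.5]
 [ 515.1 -198.3  125.5]]
board low [[ 488.1 -150.4   24. ]
 [ 488.6 -202.7   24. ]]
lip [[ 474.1 -136.2   18. ]
 [ 473.3 -217.9   18. ]]
clip rear handle [[597.2 280.1 160. ]
 [597.3 257.3 160. ]
 [580.8 250.5 160. ]
 [578.7 274.1 160. ]]
clip front [[556.3 279.8 160. ]
 [554.6 241.8 160. ]]
lid top [[562.4 409.7 127. ]
 [580.6 205.1 127. ]]
box [[455.7 393.3  35. ]
 [472.1 197.8  35. ]]
clip tri rear handle end [593.8 266.3 171.3] 1.1690178219544185
```

Units first: shifts go in shares of 62.5 mm and turns go in shares of pi rad. So -45.7 mm is -0.7312, -35.5 mm is -0.568, -0.125 rad / 3.1416 = -0.0398.

```bash
python3 drive.py '{"ticks": [[0,0,0,-0.0398,88],[0,0,0,-0.0382,88],[-0.568,-0.7312,0,0,88],[-0.568,-0.7312,0,0,88],[-0.568,-0.7312,0,0,88],[-0.568,-0.7312,0,0,88],[-0.568,-0.7312,0,0,88],[-0.568,-0.7312,0,0,88]]}'
cat >> h.py <<'E'
def go(x,y,z,yaw):
    "shift in tool axes (after a turn w) that takes the measured TCP to the goal"
    from scipy.spatial.transform import Rotation as R
    s=ctrl.sense();M=R.from_rotvec(s["tool_rot"]).as_matrix();a=np.arctan2(-M[0,1],M[1,1])
    w=(a-yaw+np.pi)%(2*np.pi)-np.pi
    M2=M@R.from_rotvec([0,0,w]).as_matrix()
    print("t %.1f"%s["time_s"],"pos",np.round(s["ee_pos"],1),"yaw %.3f"%a,"turn %.3f"%w,"shift",np.round(M2.T@(np.array([x,y,z])-s["ee_pos"]),1),"F",np.round(s["wrist_force"],1),"gap %.1f grip %.1f"%(s["finger_gap"],s["grasp_force"]))
E
python3 - <<'E'
from h import *
go(513.8,35.3,128.5,-.175)
c=ctrl.camera("scene");t=ctrl.camera("top")
for z in(350,300,250):print(z,plane(c,[(282,174),(280,200)],z)[:,:2].round(), proj(t,plane(c,[(282,174)],z)).round())
E
```

```text
time_s: 1.3
ee_pos: [407.3, 239.2, 241.9]
tool_rot: [0.274, 3.129, 0.0]
wrist_force: [1.0, 1.0, -0.3]
finger_gap: 87.8
grasp_force: 0.0
t 1.3 pos [407.3 239.2 241.9] yaw -0.175 turn 0.000 shift [-140.3 -182.2  113.4] F [ 1.   1.  -0.3] gap 87.8 grip 0.0
350 [[ 393. -338.]
 [ 324. -418.]] [[379. 214.]]
300 [[ 449. -271.]
 [ 371. -361.]] [[347. 195.]]
250 [[ 505. -203.]
 [ 418. -303.]] [[319. 177.]]
```

Scaled: -45.5 mm is -0.728, 40 mm is 0.64.

```bash
python3 drive.py '{"ticks": [[-0.56,-0.728,0,0,88],[-0.56,-0.728,0,0,88],[-0.56,-0.728,0,0,88],[-0.56,-0.728,0,0,88],[0,0,0.64,0,88],[0,0,0.48,0,88],[0,0,0,0,88]]}'>/dev/null;  python3 - <<'E'
from h import *
go(513.8,35.3,128.5,-.175)
t=ctrl.camera("top");s=ctrl.camera("scene")
a=[cv2.resize(t["img"][145:205,205:265],(400,400),interpolation=4),cv2.resize(s["img"][150:220,215:285],(400,400),interpolation=4)]
cv2.imwrite("pics/g.png",np.hstack(a))
E
```

```text
t 2.3 pos [510.9  38.  169.7] yaw -0.175 turn 0.000 shift [-3.6 -2.1 41.2] F [0.4 0.4 0. ] gap 88.1 grip 0.0
```

View pics/g.png

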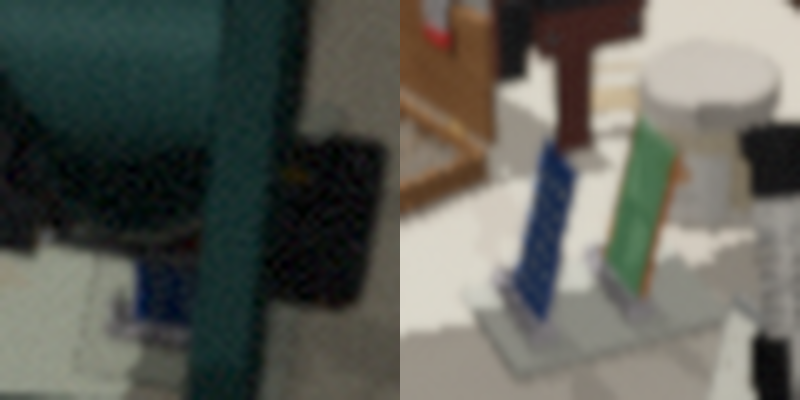

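The arm hides the plate from the top camera. The side view shows one finger just above the blue sheet's top, at (575,100). I'll descend and grip.

Scaled: 21 mm is 0.336, 20 mm is 0.32.

```bash
python3 drive.py '{"ticks": [[-0.0576,-0.0336,0,0,88],[0,0,0.32,0,88],[0,0,0.336,0,88],[0,0,0,0,88],[0,0,0,0,52],[0,0,0,0,52],[0,0,0,0,52],[0,0,0,0,50]]}' 10; python3 drive.py '{"ticks": [[0,0,0,0,49],[0,0,0,0,49],[0,0,0,0,49],[0,0,0,0,49]]}' 10; python3 -c "
from h import *
go(513.8,35.3,128.5,-.175)"
```

```text
time_s: 3.38
ee_pos: [516.2, 34.5, 131.0]
tool_rot: [0.274, 3.129, -0.0]
wrist_force: [-0.2, 0.6, -0.4]
finger_gap: 52.2
grasp_force: 0.3
time_s: 3.88
ee_pos: [516.3, 34.5, 130.9]
tool_rot: [0.274, 3.129, -0.0]
wrist_force: [-0.7, -0.4, 5.0]
finger_gap: 51.3
grasp_force: 10.0
t 3.9 pos [516.3  34.5 130.9] yaw -0.175 turn 0.000 shift [2.6 0.4 2.4] F [-0.7 -0.4  5. ] gap 51.3 grip 10.0
```

Scaled: 3 mm is 0.048, 2.6 mm is 0.0416.

```bash
python3 drive.py '{"ticks": [[0,0,0,0,62],[0,0,0,0,62],[0.0416,0,0.048,0,62],[0,0,0,0,62],[0,0,0,0,49],[0,0,0,0,49],[0,0,0,0,49],[0,0,0,0,49]]}' 25; python3 drive.py '{"ticks": [[0,0,0,0,49],[0,0,0,0,49]]}' 25;python3 -c "
from h import *
go(513.8,35.3,128.5,-.175)"
```

```text
time_s: 4.88
ee_pos: [513.4, 35.0, 127.7]
tool_rot: [-0.274, -3.13, 0.0]
wrist_force: [-0.6, -0.0, -1.0]
finger_gap: 51.3
grasp_force: 25.0
time_s: 5.12
ee_pos: [513.4, 35.0, 127.7]
tool_rot: [-0.274, -3.13, 0.0]
wrist_force: [-0.7, 0.7, -0.4]
finger_gap: 51.5
grasp_force: 25.0
t 5.1 pos [513.4  35.  127.7] yaw -0.175 turn 0.000 shift [-0.3  0.4 -0.8] F [-0.7  0.7 -0.4] gap 51.5 grip 25.0
```

Scaled: -40 mm is -0.64, -30 mm is -0.48, -0.0875 rad / 3.1416 = -0.0279.

```bash
python3 drive.py '{"ticks": [[-0.08,0,-0.32,0,49],[-0.16,0,-0.64,0,49],[0,0,-0.48,0,49],[0,0,0,-0.0279,49],[0,0,0,-0.0279,49],[0,0,0,0,49]]}' ; python3 -c "
from h import *
go(515,-175,200,0)"
```

```text
time_s: 5.88
ee_pos: [528.2, 32.4, 217.7]
tool_rot: [0.001, 3.141, -0.0]
wrist_force: [-0.5, 0.9, -0.4]
finger_gap: 51.3
grasp_force: 25.0
t 5.9 pos [528.2  32.4 217.7] yaw -0.001 turn -0.001 shift [  13.2 -207.4   17.7] F [-0.5  0.9 -0.4] gap 51.3 grip 25.0
```

Scaled: -43 mm is -0.688, -41 mm is -0.656.

```bash
python3 drive.py '{"ticks": [[0.032,-0.656,0,0,49],[0.032,-0.656,0,0,49],[0.048,-0.656,0,0,49],[0.048,-0.656,0,0,49],[0.048,-0.688,0,0,49],[0,0,0.272,0,49],[0,0,0,0,49],[0,0,0,0,49]]}'
python3 - <<'E'
from h import *
go(499.7,-175,129.3,0)
t=ctrl.camera("top");s=ctrl.camera("scene")
a=[cv2.resize(t["img"][165:225,270:330],(400,400),interpolation=4),cv2.resize(s["img"][180:260,240:320],(400,400),interpolation=4)]
cv2.imwrite("pics/p.png",np.hstack(a))
E
```

```text
time_s: 6.88
ee_pos: [515.3, -174.2, 200.8]
tool_rot: [-0.0, -3.141, -0.0]
wrist_force: [-0.5, 0.3, -0.3]
finger_gap: 50.7
grasp_force: 25.0
t 6.9 pos [ 515.3 -174.2  200.8] yaw -0.000 turn -0.000 shift [15.5 -0.8 71.5] F [-0.5  0.3 -0.3] gap 50.7 grip 25.0
```

View pics/p.png

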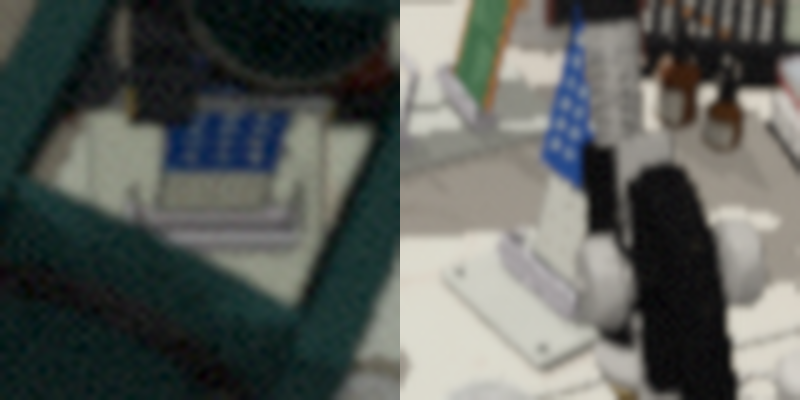

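The blue sheet hangs above the board, its lower edge in tile 1 running from (167,168) to (281,172), and it looks laterally centred. I'll check that numerically by projection.

Run:
```python
from h import *
np.set_printoptions(precision=1,suppress=True)
t=ctrl.camera("top")
f=6.667
print("pred plate low L,R",(proj(t,[[494,-148,90],[494,-200,90]])+.4-[270,165])*f)
print("pred board low(at lip top), z28 L,R",(proj(t,[[489.8,-149,28],[489.8,-201,28]])+.4-[270,165])*f)
print("pred lip ends",(proj(t,[[470,-138,25],[470,-212,25]])+.4-[270,165])*f)
```

```text
pred plate low L,R [[162.5 175.1]
 [278.  176.3]]
pred board low(at lip top), z28 L,R [[155.3 206.1]
 [266.2 207.2]]
pred lip ends [[131.5 248.7]
 [289.3 250.2]]
```

Scaled: 20 mm is 0.32, 18 mm is 0.288.

```bash
python3 drive.py '{"ticks": [[0.08,-0.016,0.32,0,49],[0.08,0,0.32,0,49],[0.064,0,0.288,0,49],[0.016,0,0.08,0,49],[0,0,0,0,49]]}' ; python3 -c "
from h import *
go(498.2,-175,129.3,0)"
```

```text
time_s: 7.65
ee_pos: [500.5, -175.5, 138.0]
tool_rot: [-0.001, 3.141, -0.0]
wrist_force: [-0.0, -0.3, -0.1]
finger_gap: 50.9
grasp_force: 25.0
t 7.7 pos [ 500.5 -175.5  138. ] yaw 0.000 turn 0.000 shift [2.3 0.5 8.7] F [-0.  -0.3 -0.1] gap 50.9 grip 25.0
```

Scaled: 4 mm is 0.064, 2.5 mm is 0.04.

```bash
python3 drive.py '{"ticks": [[0.016,0,0.064,0,49],[0.0112,0,0.04,0,49],[0.0048,0,0.0192,0,49],[0,0,0,0,49]]}' ; python3 drive.py '{"ticks": [[0.0032,0,0.016,0,49],[0,0,0,0,49]]}';python3 drive.py '{"ticks": [[0.0032,0,0.016,0,49],[0,0,0,0,49]]}'
```

```text
time_s: 8.15
ee_pos: [498.7, -175.7, 130.3]
tool_rot: [-0.0, 3.141, -0.0]
wrist_force: [0.2, 0.5, 2.5]
finger_gap: 51.3
grasp_force: 25.0
time_s: 8.4
ee_pos: [499.5, -175.8, 130.0]
tool_rot: [0.0, 3.139, -0.001]
wrist_force: [1.9, 1.4, 5.9]
finger_gap: 51.3
grasp_force: 25.0
time_s: 8.65
ee_pos: [500.3, -175.9, 129.7]
tool_rot: [0.001, 3.137, -0.001]
wrist_force: [2.6, 3.8, 11.4]
finger_gap: 51.4
grasp_force: 25.0
```

Scaled: 60 mm is 0.96, -50 mm is -0.8.

```bash
python3 drive.py '{"ticks": [[0,0,-0.016,0,49],[0,0,0,0,60],[0,0,0,0,60],[0,0,0,0,60],[0,0,-0.24,0,62],[0,0,-0.4,0,70],[0,0,-0.8,0,20],[0.96,0,-0.48,0,5]]}' ; python3 drive.py '{"ticks": [[0.96,0,0,0,5],[0.96,0,0,0,5],[0,0,0,0,5]]}' 10
python3 - <<'E'
from h import *
go(440,-175,70,0)
t=ctrl.camera("top");s=ctrl.camera("scene")
a=[cv2.resize(t["img"][165:225,270:330],(400,400),interpolation=4),cv2.resize(s["img"][180:260,240:320],(400,400),interpolation=4)]
cv2.imwrite("pics/q.png",np.hstack(a))
E
```

```text
time_s: 9.65
ee_pos: [445.6, -177.4, 250.6]
tool_rot: [-0.003, 3.135, -0.006]
wrist_force: [-0.9, -1.6, 0.8]
finger_gap: 53.7
grasp_force: 0.0
time_s: 10.02
ee_pos: [318.0, -174.3, 247.3]
tool_rot: [-0.004, -3.14, -0.001]
wrist_force: [-0.7, -0.5, 0.6]
finger_gap: 23.4
grasp_force: 0.0
t 10.0 pos [ 318.  -174.3  247.3] yaw -0.002 turn -0.002 shift [-122.3   -0.8  177.1] F [-0.7 -0.5  0.6] gap 23.4 grip 0.0
```

View pics/q.png

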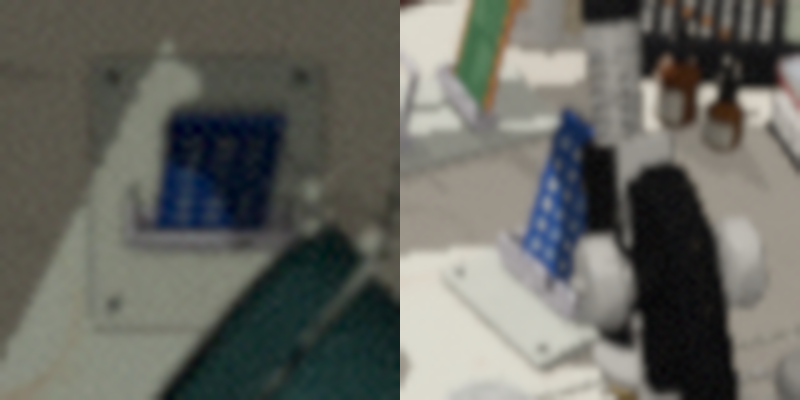

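The blue sheet covers the board, with its top edge at tile row 113 and its sides aligned with the board. I'll press it home with the closed fingertips, low on its face.

Scaled: 43 mm is 0.688, -33 mm is -0.528.

```bash
python3 drive.py '{"ticks": [[-0.528,0,0.688,0,5],[-0.528,0,0.688,0,5],[-0.528,0,0.688,0,5],[-0.528,0,0.688,0,5],[0,0,0,0,5],[0,0,0,0,5]]}';python3 -c "
from h import *
go(481,-175.5,75,0)"
```

```text
time_s: 10.88
ee_pos: [454.4, -175.5, 75.2]
tool_rot: [0.002, -3.141, -0.0]
wrist_force: [0.4, 0.3, -0.1]
finger_gap: 5.1
grasp_force: 0.0
t 10.9 pos [ 454.4 -175.5   75.2] yaw 0.001 turn 0.001 shift [-26.6  -0.    0.2] F [ 0.4  0.3 -0.1] gap 5.1 grip 0.0
```

Scaled: -10 mm is -0.16, -8 mm is -0.128.

```bash
python3 drive.py '{"ticks": [[-0.16,0,0,0,5],[-0.128,0,0,0,5],[-0.064,0,0,0,5],[0,0,0,0,5]]}'; python3 drive.py '{"ticks": [[-0.048,0,0,0,5],[0,0,0,0,5]]}';python3 drive.py '{"ticks": [[-0.032,0,0,0,5],[0,0,0,0,5]]}';python3 drive.py '{"ticks": [[-0.032,0,0,0,5],[0,0,0,0,5]]}'
```

```text
time_s: 11.38
ee_pos: [476.4, -175.8, 75.4]
tool_rot: [-0.0, 3.141, -0.001]
wrist_force: [-1.1, -0.7, -0.5]
finger_gap: 5.0
grasp_force: 0.0
time_s: 11.62
ee_pos: [478.9, -175.6, 74.9]
tool_rot: [0.0, -3.141, 0.0]
wrist_force: [0.3, 0.6, -0.4]
finger_gap: 5.2
grasp_force: 0.0
time_s: 11.88
ee_pos: [481.1, -175.7, 74.9]
tool_rot: [0.0, -3.142, 0.0]
wrist_force: [-1.3, 0.1, -0.0]
finger_gap: 4.8
grasp_force: 0.0
time_s: 12.12
ee_pos: [482.3, -175.5, 74.7]
tool_rot: [0.001, -3.14, -0.0]
wrist_force: [-1.8, -0.7, -0.5]
finger_gap: 4.9
grasp_force: 1.3
```

Scaled: -2 mm is -0.032.

```bash
python3 drive.py '{"ticks": [[-0.032,0,0,0,5],[0,0,0,0,5]]}'; python3 drive.py '{"ticks": [[-0.032,0,0,0,5],[0,0,0,0,5]]}';python3 drive.py '{"ticks": [[-0.024,0,0,0,5],[0,0,0,0,5]]}'
```

```text
time_s: 12.38
ee_pos: [482.6, -175.4, 74.6]
tool_rot: [0.002, -3.137, -0.001]
wrist_force: [-8.1, -3.3, 4.8]
finger_gap: 4.8
grasp_force: 4.2
time_s: 12.62
ee_pos: [482.8, -175.4, 74.6]
tool_rot: [0.003, -3.134, -0.001]
wrist_force: [-12.0, -4.4, 8.1]
finger_gap: 5.0
grasp_force: 7.2
time_s: 12.88
ee_pos: [482.9, -175.4, 74.6]
tool_rot: [0.003, -3.131, -0.001]
wrist_force: [-16.5, -6.6, 12.8]
finger_gap: 5.2
grasp_force: 9.4
```

The fingers met firm contact exactly where a flat sheet's face should be, so the separator is seated. Next is the cover plate.

Scaled: -60 mm is -0.96, 50 mm is 0.8, 0.0875 rad / 3.1416 = 0.0279.

```bash
python3 drive.py '{"ticks": [[0.24,0,0,0,5],[0.32,0,-0.16,0,20],[0,0,-0.96,0,88],[0,0,-0.96,0,88],[-0.48,0.64,-0.16,0,88],[-0.48,0.8,0,0.0279,88],[-0.48,0.8,0,0.0279,88],[0,0,0,0,88]]}' ;python3 -c "
from h import *
go(583.5,22.4,200,-.175)"
```

```text
time_s: 13.88
ee_pos: [549.3, -35.5, 215.7]
tool_rot: [0.268, 3.127, 0.002]
wrist_force: [-0.9, -0.6, 0.3]
finger_gap: 71.2
grasp_force: 0.0
t 13.9 pos [549.3 -35.5 215.7] yaw -0.171 turn 0.004 shift [-23.6  62.9  15.8] F [-0.9 -0.6  0.3] gap 71.2 grip 0.0
```

Scaled: 31 mm is 0.496, -12 mm is -0.192, 0.004 rad / 3.1416 = 0.0013.

```bash
python3 drive.py '{"ticks": [[-0.192,0.496,0,0.0013,88],[-0.192,0.496,0.16,0,88],[0,0,0,0,88],[0,0,0,0,88]]}' ;python3 -c "
from h import *
go(583.5,22.4,123.5,-.175)"
```

```text
time_s: 14.38
ee_pos: [581.2, 17.3, 205.1]
tool_rot: [-0.28, -3.128, 0.001]
wrist_force: [-1.0, -0.1, 0.6]
finger_gap: 88.0
grasp_force: 0.0
t 14.4 pos [581.2  17.3 205.1] yaw -0.179 turn -0.004 shift [-1.4  5.5 81.6] F [-1.  -0.1  0.6] gap 88.0 grip 0.0
```

Scaled: 35 mm is 0.56, 25 mm is 0.4, -0.004 rad / 3.1416 = -0.0013.

```bash
python3 drive.py '{"ticks": [[-0.0224,0.088,0.4,-0.0013,88],[0,0,0.56,0,88],[0,0,0.344,0,88],[0,0,0,0,75],[0,0,0,0,66],[0,0,0,0,66]]}' 10;python3 -c "
from h import *
go(583.5,22.4,123.5,-.175)"
```

```text
time_s: 15.12
ee_pos: [585.4, 23.1, 124.8]
tool_rot: [0.275, 3.127, -0.0]
wrist_force: [0.7, 0.1, -1.0]
finger_gap: 66.7
grasp_force: 0.0
t 15.1 pos [585.4  23.1 124.8] yaw -0.175 turn -0.000 shift [ 1.7 -1.   1.2] F [ 0.7  0.1 -1. ] gap 66.7 grip 0.0
```

Scaled: 1.7 mm is 0.0272, 1.2 mm is 0.0192.

```bash
python3 drive.py '{"ticks": [[0.0272,-0.016,0.0192,0,66],[0,0,0,0,58],[0,0,0,0,58],[0,0,0,0,58],[0,0,0,0,58],[0,0,0,0,58]]}' 30;python3 -c "
from h import *
go(583.5,22.4,123.5,-.175)"
```

```text
time_s: 15.88
ee_pos: [582.8, 22.8, 122.5]
tool_rot: [0.274, 3.129, -0.0]
wrist_force: [-0.9, -1.1, 5.4]
finger_gap: 61.4
grasp_force: 30.0
t 15.9 pos [582.8  22.8 122.5] yaw -0.175 turn 0.000 shift [-0.7 -0.2 -1. ] F [-0.9 -1.1  5.4] gap 61.4 grip 30.0
```

Units first: shifts go in shares of 62.5 mm and turns go in shares of pi rad. So -40 mm is -0.64, -20 mm is -0.32, -0.0875 rad / 3.1416 = -0.0279.

```bash
python3 drive.py '{"ticks": [[-0.08,0,-0.32,0,58],[-0.16,0,-0.64,0,58],[0,0,-0.64,0,58],[0,0,0,-0.0279,58],[0,0,0,-0.0279,58],[0,0,0,0,58]]}' ; python3 -c "
from h import *
go(523,-175.5,199.3,0)"
```

```text
time_s: 16.62
ee_pos: [597.3, 20.5, 221.7]
tool_rot: [-0.001, -3.141, -0.0]
wrist_force: [0.0, 0.7, -1.3]
finger_gap: 61.3
grasp_force: 30.0
t 16.6 pos [597.3  20.5 221.7] yaw -0.001 turn -0.001 shift [  74.3 -196.    22.4] F [ 0.   0.7 -1.3] gap 61.3 grip 30.0
```

Scaled: 46 mm is 0.736, -42 mm is -0.672.

```bash
python3 drive.py '{"ticks": [[0.736,-0.16,0,0,58],[0.736,-0.32,0,0,58],[0,-0.672,0,0,58],[0,-0.672,0,0,58],[0,-0.672,0,0,58],[0,-0.64,0,0,58],[0,0,0.16,0,58],[0,0,0,0,58]]}' ; python3 -c "
from h import *
go(521,-175.5,199.3,0)"
```

```text
time_s: 17.62
ee_pos: [504.4, -174.8, 210.9]
tool_rot: [-0.002, -3.139, -0.003]
wrist_force: [-0.3, -0.2, -1.0]
finger_gap: 61.4
grasp_force: 30.0
t 17.6 pos [ 504.4 -174.8  210.9] yaw -0.002 turn -0.002 shift [-16.6  -0.8  11.5] F [-0.3 -0.2 -1. ] gap 61.4 grip 30.0
```

Scaled: 20 mm is 0.32, 12 mm is 0.192.

```bash
python3 drive.py '{"ticks": [[-0.016,-0.0112,0.32,0,58],[-0.016,0,0.32,0,58],[-0.032,0,0.32,0,58],[0,0,0,0,58],[0.048,0,0.192,0,58],[0.0192,0,0.08,0,58],[0,0,0,0,58]]}' ; python3 -c "
from h import *
go(501.8,-175.5,124.3,0)"
```

```text
time_s: 18.5
ee_pos: [504.9, -176.3, 135.1]
tool_rot: [0.0, -3.141, -0.0]
wrist_force: [-0.2, -0.2, -1.5]
finger_gap: 61.3
grasp_force: 30.0
t 18.5 pos [ 504.9 -176.3  135.1] yaw 0.000 turn 0.000 shift [ 3.1  0.8 10.8] F [-0.2 -0.2 -1.5] gap 61.3 grip 30.0
```

Scaled: 5 mm is 0.08, 3 mm is 0.048.

```bash
python3 drive.py '{"ticks": [[0.0208,0.008,0.08,0,58],[0.0128,0,0.048,0,58],[0.0064,0,0.024,0,58],[0,0,0,0,58]]}' ; python3 drive.py '{"ticks": [[0.0048,0,0.016,0,58],[0,0,0,0,58]]}';python3 drive.py '{"ticks": [[0.0048,0,0.016,0,58],[0,0,0,0,58]]}'
```

```text
time_s: 19.0
ee_pos: [502.8, -176.0, 125.6]
tool_rot: [0.0, -3.141, 0.0]
wrist_force: [-0.7, 0.2, -0.7]
finger_gap: 61.2
grasp_force: 30.0
time_s: 19.25
ee_pos: [503.1, -176.1, 125.1]
tool_rot: [-0.0, 3.141, -0.001]
wrist_force: [1.3, 0.1, 3.4]
finger_gap: 61.6
grasp_force: 30.0
time_s: 19.5
ee_pos: [503.7, -176.2, 124.8]
tool_rot: [0.0, 3.139, -0.001]
wrist_force: [2.8, 0.7, 7.0]
finger_gap: 61.2
grasp_force: 30.0
```

Scaled: -1.5 mm is -0.024, -0.5 mm is -0.008.

```bash
python3 drive.py '{"ticks": [[-0.024,0,-0.008,0,58],[0,0,0,0,58]]}'; python3 drive.py '{"ticks": [[0,0,-0.0048,0,58],[0,0,0,0,70],[0,0,0,0,70],[0,0,0,0,72],[0,0,-0.24,0,72],[0,0,-0.4,0,76],[0,0,-0.8,0,20],[0.72,0,-0.48,0,5]]}' ; python3 drive.py '{"ticks": [[0.96,0,0,0,5],[0.96,0,0,0,5],[0.8,0,0,0,5]]}' 10
python3 - <<'E'
from h import *
go(450,-176,75,0)
t=ctrl.camera("top");s=ctrl.camera("scene")
a=[cv2.resize(t["img"][165:225,270:330],(400,400),interpolation=4),cv2.resize(s["img"][180:260,240:320],(400,400),interpolation=4)]
cv2.imwrite("pics/r.png",np.hstack(a))
E
```

```text
time_s: 19.75
ee_pos: [504.1, -176.2, 124.8]
tool_rot: [-0.0, 3.141, -0.001]
wrist_force: [-0.6, 0.7, 8.0]
finger_gap: 61.5
grasp_force: 30.0
time_s: 20.75
ee_pos: [461.7, -177.3, 248.1]
tool_rot: [-0.002, 3.136, -0.005]
wrist_force: [-1.5, 0.4, -0.2]
finger_gap: 59.3
grasp_force: 0.0
time_s: 21.12
ee_pos: [286.8, -175.6, 245.3]
tool_rot: [-0.001, 3.141, -0.002]
wrist_force: [0.0, -0.7, 0.7]
finger_gap: 29.1
grasp_force: 0.0
t 21.1 pos [ 286.8 -175.6  245.3] yaw 0.001 turn 0.001 shift [-163.1   -0.2  170.4] F [ 0.  -0.7  0.7] gap 29.1 grip 0.0
```

View pics/r.png

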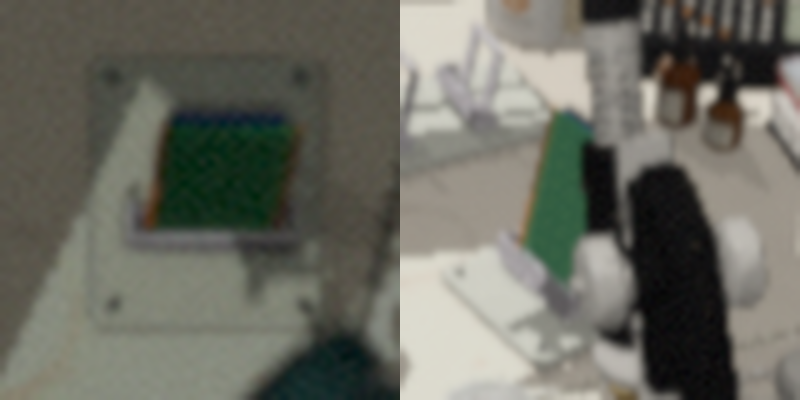

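The green glass, with orange edges from x=150 to 297 in tile 1, stands centred over the blue sheet, whose top strip shows at row 118. I'll press it home the same way.

Scaled: 34 mm is 0.544, -33 mm is -0.528.

```bash
python3 drive.py '{"ticks": [[-0.512,0,0.544,0,5],[-0.528,0,0.544,0,5],[-0.528,0,0.544,0,5],[-0.528,0,0.544,0,5],[-0.512,0,0.544,0,5],[0,0,0,0,5],[-0.144,0,0,0,5],[-0.144,0,0,0,5]]}'; python3 drive.py '{"ticks": [[-0.064,0,0,0,5],[0,0,0,0,5]]}'; python3 drive.py '{"ticks": [[-0.032,0,0,0,5],[0,0,0,0,5]]}'
```

```text
time_s: 22.22
ee_pos: [470.4, -176.4, 76.0]
tool_rot: [0.0, 3.14, -0.002]
wrist_force: [0.7, 0.5, -0.6]
finger_gap: 5.0
grasp_force: 0.0
time_s: 22.48
ee_pos: [474.2, -176.3, 75.3]
tool_rot: [-0.0, 3.14, -0.001]
wrist_force: [-0.0, -0.4, -0.2]
finger_gap: 4.9
grasp_force: 0.0
time_s: 22.72
ee_pos: [475.6, -176.0, 74.6]
tool_rot: [0.0, -3.142, 0.0]
wrist_force: [-0.4, -0.1, 0.2]
finger_gap: 4.9
grasp_force: 0.0
```

Scaled: -2 mm is -0.032.

```bash
python3 drive.py '{"ticks": [[-0.032,0,0,0,5],[0,0,0,0,5]]}'; python3 drive.py '{"ticks": [[-0.032,0,0,0,5],[0,0,0,0,5]]}'; python3 drive.py '{"ticks": [[-0.032,0,0,0,5],[0,0,0,0,5]]}';python3 drive.py '{"ticks": [[-0.032,0,0,0,5],[0,0,0,0,5]]}'
```

```text
time_s: 22.98
ee_pos: [477.7, -176.0, 74.4]
tool_rot: [0.0, -3.141, -0.0]
wrist_force: [-0.3, -0.6, 0.4]
finger_gap: 5.2
grasp_force: 0.0
time_s: 23.22
ee_pos: [478.2, -175.8, 74.3]
tool_rot: [0.001, -3.138, -0.0]
wrist_force: [-5.0, -1.9, 2.9]
finger_gap: 5.2
grasp_force: 2.6
time_s: 23.48
ee_pos: [478.5, -175.8, 74.2]
tool_rot: [0.002, -3.135, -0.001]
wrist_force: [-9.9, -4.2, 7.0]
finger_gap: 5.0
grasp_force: 5.5
time_s: 23.72
ee_pos: [478.7, -175.8, 74.2]
tool_rot: [0.003, -3.132, -0.001]
wrist_force: [-14.8, -5.9, 9.7]
finger_gap: 4.9
grasp_force: 8.5
```

The cover is seated too: it made contact at x=478.2 against 478.4 predicted. Now the clip.

Scaled: -60 mm is -0.96, 55 mm is 0.88.

```bash
python3 drive.py '{"ticks": [[0.32,0,0,0,5],[0.24,0,-0.48,0,88],[0,0,-0.96,0,88],[0,0,-0.96,0,88],[-0.24,0.8,0,0,88],[-0.272,0.88,0,0,88],[-0.272,0.88,0,0,88],[-0.272,0.88,0,0,88]]}'; python3 drive.py '{"ticks": [[-0.272,0.88,0,0,88],[-0.272,0.88,0,0,88],[-0.272,0.88,0,0,88],[-0.272,0.88,0,0,88],[0,0,0,0.0589,88],[0,0,0,0.0589,88],[0,0,0,0.0589,88],[0,0,0,0.0589,88]]}';python3 drive.py '{"ticks": [[0,0,0,0.0589,88],[0,0,0,0.0589,88],[0,0,0,0.0589,88],[0,0,0,0.0589,88],[0,0,0,0,88]]}';python3 - <<'E'
from h import *
go(570.4,264.2,210,-1.484)
E
```

```text
time_s: 24.72
ee_pos: [515.3, 40.9, 224.8]
tool_rot: [0.0, 3.141, -0.0]
wrist_force: [0.4, -0.5, 0.6]
finger_gap: 71.6
grasp_force: 0.0
time_s: 25.72
ee_pos: [582.6, 259.3, 224.2]
tool_rot: [-1.144, -2.926, 0.0]
wrist_force: [0.2, -0.8, -0.0]
finger_gap: 87.7
grasp_force: 0.0
time_s: 26.35
ee_pos: [582.6, 259.2, 224.4]
tool_rot: [-2.116, -2.322, 0.0]
wrist_force: [0.4, -0.1, 0.5]
finger_gap: 87.6
grasp_force: 0.0
t 26.4 pos [582.6 259.2 224.4] yaw -1.478 turn 0.006 shift [  6.1 -11.8  14.4] F [ 0.4 -0.1  0.5] gap 87.6 grip 0.0
```

Run:
```python
from h import *
np.set_printoptions(precision=1,suppress=True,linewidth=150)
c,s=np.cos(.087),np.sin(.087);R=np.array([[c,-s,0],[s,c,0],[0,0,1]])
P=np.array([[x,y,z] for x,z in((23.5,41),(-23.5,41)) for y in(13,-13)]+[[0,13,-38],[0,-13,-38]])@R.T+[570.4,264.2,131]
for n,w in(("scene",(212,130,236,165)),("top",(142,145,172,172))):
    cam=ctrl.camera(n);im=cv2.imread(f"pics/{n}0.png").astype(int);x0,y0,x1,y1=w
    m=(im[...,2]-im[...,:2].max(2));mm=np.zeros_like(m);mm[y0:y1,x0:x1]=m[y0:y1,x0:x1]
    print(n,"pred RL RR FL FR tipL tipR",proj(cam,P).tolist())
    print(mm[y0:y1,x0:x1][:, :26])
```

```text
scene pred RL RR FL FR tipL tipR [[223.8580771734601, 136.4388129975375], [227.65678311470816, 138.43051138078673], [214.197833300396, 139.62520062887054], [217.94805351540697, 141.69318741537398], [220.36055958600673, 155.73538334009825], [224.03705801174476, 157.91193683285908]]
[[  7   7   7   6   7   6   7   7   6   6   4   4   4   6   8  12  17  24  34  56  59  43  28  13]
 [  6   7   6   5   5   5   5   5   5   4   4   3   2   4   4   6   6   8  17  34  38  31  28  18]
 [  6   5   5   5   4   5   5   5   5   4   3   3   2   3   3   3   4   3   7  11  12  13  19  19]
 [  4   5   5   5   6   5   5   5   4   3   3   2   3   3   3   3   3   3   3   3   4   5   9  14]
 [  5   5   4   5   5   5   6   5   3   3   3   2   3   3   3   3   3   4   4   2   3   2   4  10]
 [  5   4   5   5   4   5   5   4   3   3   2   5   7   6   3   3   3   3   3   4   3   2   4  13]
 [  5   5   5   5   6   5   5   5   3   3   3  10  26  23  12   6   3   3   3   3   3   3   5  20]
 [  5   6   6   6   6   6   5   4   3   3   4  17  52  58  40  21   7   2   3   2   2   3   5  25]
 [  5   5   5   6   6   7 
[... 4417 characters left out ...]
27 24 24 24 34 40 29 17 10  9 12 13 14 12  9 13 10]
 [13 12 15 19  7  8 24 43 49 50 50 41 50 48 48 35 22 15 12 24 18 20  9 14 11  8]
 [ 7  7  6 10 11 13 26 45 41 42 34 42 32 29 31 26 17 14 16 28 28 14  9 14 10 14]
 [15 13  6 12 11 10 16 20 26 22 21 15 18 22 18 22 22 22 20 24 19  9 10 13  8  9]
 [18 16 17 16 17 18 17 19 18 14 16 15 16 21 16 17 15 22 16 13 19 17 11 10  7 12]
 [18 17 18 16 18 17 12 15 17 13 25 15 22 14 19 16 16 13 13 14 14 17 14 15 19 17]
 [ 9 12 10 11 13 14 11  9 10 12 12 13  9 12 13 13 12 12 10 14 13 16 15 21 19 22]
 [11  9 10  8  7  9  8 11  7  9  5  6 10  8  5  9 11  8 13 14 12 14 16 20 24 26]
 [ 8 11 11 12 12 13 13 12 11 13  9 12  8 14 12 13 12 10 15 12 19 15 18 24 24 25]]
```

Scaled: 20 mm is 0.32, 15 mm is 0.24, 0.006 rad / 3.1416 = 0.0019.

```bash
python3 drive.py '{"ticks": [[0.096,-0.168,0.24,0.0019,88],[0,0,0.32,0,88],[0,0,0.32,0,88],[0,0,0,0,60],[0,0,0,0,60],[0,0,0,0,60]]}' 5;python3 - <<'E'
from h import *
go(571.8,264,164,-1.484)
E
```

```text
time_s: 27.2
ee_pos: [572.4, 264.3, 170.5]
tool_rot: [2.124, 2.314, 0.002]
wrist_force: [-0.5, 0.7, 0.3]
finger_gap: 62.1
grasp_force: 0.0
t 27.2 pos [572.4 264.3 170.5] yaw -1.485 turn -0.001 shift [-0.3 -0.6  6.5] F [-0.5  0.7  0.3] gap 62.1 grip 0.0
```

Close gradually, watching for which side touches first.

Scaled: 6 mm is 0.096, -0.4 mm is -0.0064.

```bash
python3 drive.py '{"ticks": [[0,-0.0064,0.096,0,54],[0,0,0,0,51],[0,0,0,0,49]]}' 4;for g in 1; do :; done; python3 drive.py '{"ticks": [[0,0,0,0,47.5],[0,0,0,0,46.5]]}' 4;  python3 drive.py '{"ticks": [[0,0,0,0,45],[0,0,0,0,44]]}' 4
```

```text
time_s: 27.58
ee_pos: [571.2, 264.0, 163.4]
tool_rot: [-2.125, -2.314, 0.0]
wrist_force: [-0.0, 0.5, -0.2]
finger_gap: 48.9
grasp_force: 0.0
time_s: 27.82
ee_pos: [571.6, 264.1, 163.6]
tool_rot: [2.125, 2.314, 0.001]
wrist_force: [0.5, -0.0, 1.0]
finger_gap: 46.6
grasp_force: 0.3
time_s: 28.08
ee_pos: [571.6, 264.1, 163.8]
tool_rot: [2.125, 2.314, 0.001]
wrist_force: [1.1, -0.4, 2.6]
finger_gap: 44.1
grasp_force: 3.8
```

```bash
python3 drive.py '{"ticks": [[0,0,0,0,38],[0,0,0,0,32],[0,0,0,0,26],[0,0,0,0,20],[0,0,0,0,16],[0,0,0,0,16],[0,0,0,0,16]]}' 23;python3 - <<'E'
from h import *
go(571.8,264,164,-1.484)
t=ctrl.camera("top");s=ctrl.camera("scene")
cv2.imwrite("pics/u.png",cv2.resize(s["img"][115:185,190:260],(400,400),interpolation=4))
E
```

```text
time_s: 28.95
ee_pos: [573.9, 264.6, 166.1]
tool_rot: [2.123, 2.311, 0.008]
wrist_force: [2.1, -0.5, 10.5]
finger_gap: 19.7
grasp_force: 23.0
t 28.9 pos [573.9 264.6 166.1] yaw -1.486 turn -0.002 shift [-0.5 -2.2  2.1] F [ 2.1 -0.5 10.5] gap 19.7 grip 23.0
```

Scaled: -30 mm is -0.48, -20 mm is -0.32.

```bash
python3 drive.py '{"ticks": [[0,0,-0.08,0,16],[0,0,-0.24,0,16],[0,0,-0.48,0,16],[0,0,-0.48,0,16],[0,0,-0.32,0,16],[0,0,0,0,16]]}';python3 - <<'E'
from h import *
go(510,-176,265,-1.571)
t=ctrl.camera("top");s=ctrl.camera("scene")
for n,c in(("t",t),("s",s)):
    im=c["img"].astype(int);m=((im[...,2]-im[...,:2].max(2))>45).astype(np.uint8)
    x0,y0,x1,y1=(130,120,260,200) if n=="t" else (195,80,236,165)
    k=np.argwhere(m[y0:y1,x0:x1]);print(n,len(k),k.min(0)+[y0,x0] if len(k) else"",k.max(0)+[y0,x0] if len(k) else "")
print(proj(s,[[573,264.6,214],[573,264.6,262]]))
E
```

```text
time_s: 29.8
ee_pos: [572.0, 264.4, 265.6]
tool_rot: [2.124, 2.313, 0.005]
wrist_force: [0.8, 0.3, -0.2]
finger_gap: 19.9
grasp_force: 23.0
t 29.8 pos [572.  264.4 265.6] yaw -1.486 turn 0.085 shift [-440.4  -61.9   -0. ] F [ 0.8  0.3 -0.2] gap 19.9 grip 23.0
t 8 [160 152] [162 155]
s 65 [114 216] [134 233]
[[220.77872683 128.92598095]
 [219.96617217 117.18633619]]
```

Scaled: -55 mm is -0.88, -7.5 mm is -0.12, 0.085 rad / 3.1416 = 0.0271.

```bash
python3 drive.py '{"ticks": [[0,0,0,0.0271,16],[-0.88,-0.12,0,0,16],[-0.88,-0.12,0,0,16],[-0.88,-0.12,0,0,16],[-0.88,-0.12,0,0,16],[-0.88,-0.12,0,0,16],[-0.88,-0.12,0,0,16],[-0.88,-0.12,0,0,16]]}'; python3 drive.py '{"ticks": [[-0.8,-0.096,0,0,16],[0,0,0,0,16],[0,0,0,0,16]]}';python3 - <<'E'
from h import *
go(512.5,-175.8,215,-1.571)
E
```

```text
time_s: 30.9
ee_pos: [517.4, -122.3, 262.2]
tool_rot: [-2.22, -2.22, 0.002]
wrist_force: [0.6, -0.2, -0.4]
finger_gap: 19.7
grasp_force: 23.0
time_s: 31.28
ee_pos: [512.0, -170.2, 262.4]
tool_rot: [-2.221, -2.219, 0.0]
wrist_force: [-0.8, 0.7, -0.1]
finger_gap: 19.4
grasp_force: 23.0
t 31.3 pos [ 512.  -170.2  262.4] yaw -1.572 turn -0.001 shift [-5.6  0.6 47.4] F [-0.8  0.7 -0.1] gap 19.4 grip 23.0
```

Scaled: 27 mm is 0.432, 20 mm is 0.32, -0.001 rad / 3.1416 = -0.0003.

```bash
python3 drive.py '{"ticks": [[-0.0896,0.0096,0.32,-0.0003,16],[0,0,0.432,0,16],[0,0,0,0,16],[0,0,0,0,16]]}';python3 - <<'E'
from h import *
np.set_printoptions(precision=1,suppress=True,linewidth=150)
go(512.5,-175.8,175.6,-1.571)
p=ctrl.sense()["ee_pos"]-[0,0,35.1]
P=np.array([[sx*(15+d),y,-35] for sx in(-1,1) for d in (0,4) for y in(13,-13)])+p
for n in("scene","top"):
    c=ctrl.camera(n);im=c["img"].astype(int);m=((im[...,2]-im[...,:2].max(2))>35).astype(np.uint8)
    print(n,"tips F/R in,out L,R",proj(c,P).round(1).tolist())
    print(" pivot",proj(c,p),"board top",proj(c,[[506.4,-175.8,125.6],[514.7,-175.8,125.5]]))
    nn,l,st,ce=cv2.connectedComponentsWithStats(m)
    u=proj(c,p)[0]
    for i in range(1,nn):
        if abs(ce[i]-u).max()<25 and st[i][4]>2: print("  red",st[i],ce[i])
E
```

```text
time_s: 31.78
ee_pos: [513.7, -175.6, 217.0]
tool_rot: [2.219, 2.224, 0.0]
wrist_force: [0.3, -0.1, -0.2]
finger_gap: 19.9
grasp_force: 23.0
t 31.8 pos [ 513.7 -175.6  217. ] yaw -1.568 turn 0.003 shift [-0.2 -1.2 41.4] F [ 0.3 -0.1 -0.2] gap 19.9 grip 23.0
scene tips F/R in,out L,R [[271.2, 198.4], [276.4, 202.3], [270.2, 198.9], [275.4, 202.8], [278.9, 195.3], [284.2, 199.1], [279.9, 194.9], [285.2, 198.7]]
 pivot [[278.  189.1]] board top [[275.7 205.3]
 [277.8 204.4]]
  red [271 196   7   7  29] [273.6 198.7]
top tips F/R in,out L,R [[300.4, 186.0], [309.4, 186.1], [300.4, 187.4], [309.4, 187.5], [300.4, 175.8], [309.3, 175.9], [300.4, 174.4], [309.3, 174.5]]
 pivot [[306.  178.6]] board top [[304.3 184.8]
 [304.3 182. ]]
```

Scaled: 15 mm is 0.24, -1.2 mm is -0.0192, 0.003 rad / 3.1416 = 0.001.

```bash
python3 drive.py '{"ticks": [[-0.0032,-0.0192,0.24,0.001,16],[0,0,0.192,0,16],[0,0,0.128,0,16],[0,0,0,0,16]]}';python3 - <<'E'
from h import *
go(512.5,-175.8,175.6,-1.571)
E
```

```text
time_s: 32.38
ee_pos: [511.5, -176.5, 180.5]
tool_rot: [-2.223, -2.218, 0.001]
wrist_force: [0.2, 0.4, -0.2]
finger_gap: 19.5
grasp_force: 23.0
t 32.4 pos [ 511.5 -176.5  180.5] yaw -1.573 turn -0.002 shift [0.7 1.  4.9] F [ 0.2  0.4 -0.2] gap 19.5 grip 23.0
```

Scaled: 2.5 mm is 0.04, 2 mm is 0.032.

```bash
python3 drive.py '{"ticks": [[0.008,0.0144,0.04,0,16],[0,0,0.032,0,16],[0,0,0,0,16],[0,0,0,0,16]]}';python3 - <<'E'
from h import *
go(512.5,-175.8,175.6,-1.571)
t=ctrl.camera("top");s=ctrl.camera("scene")
a=[cv2.resize(t["img"][160:210,280:330],(400,600),interpolation=4),cv2.resize(s["img"][175:220,255:285],(400,600),interpolation=4)]
cv2.imwrite("pics/f.png",np.hstack(a))
p=ctrl.sense()["ee_pos"]-[0,0,35.1]
f=400/30
print((proj(s,p+[[-15,13,-35],[-15,-13,-35],[-19,13,-35],[15,13,-35],[0,0,0]])-[255,175]+.5)*f)
print("cover front top L,R; at tip depth L",(proj(s,[[506.4,-145,125.6],[506.4,-207,125.6],[501.3,-145,105.6]])-[255,175]+.5)*f)
E
```

```text
time_s: 32.88
ee_pos: [513.1, -176.3, 177.2]
tool_rot: [2.224, 2.219, -0.0]
wrist_force: [-0.1, 0.1, -0.2]
finger_gap: 19.8
grasp_force: 23.0
t 32.9 pos [ 513.1 -176.3  177.2] yaw -1.573 turn -0.002 shift [ 0.5 -0.6  1.6] F [-0.1  0.1 -0.2] gap 19.8 grip 23.0
[[220.84229327 462.59185597]
 [288.80423876 515.74087386]
 [207.21073556 468.39114864]
 [321.61058514 419.72913624]
 [308.83467208 343.23815499]]
cover front top L,R; at tip depth L [[202.94233273 350.2570689 ]
 [367.07797959 474.58086789]
 [184.89725213 426.86955319]]
```

View pics/f.png

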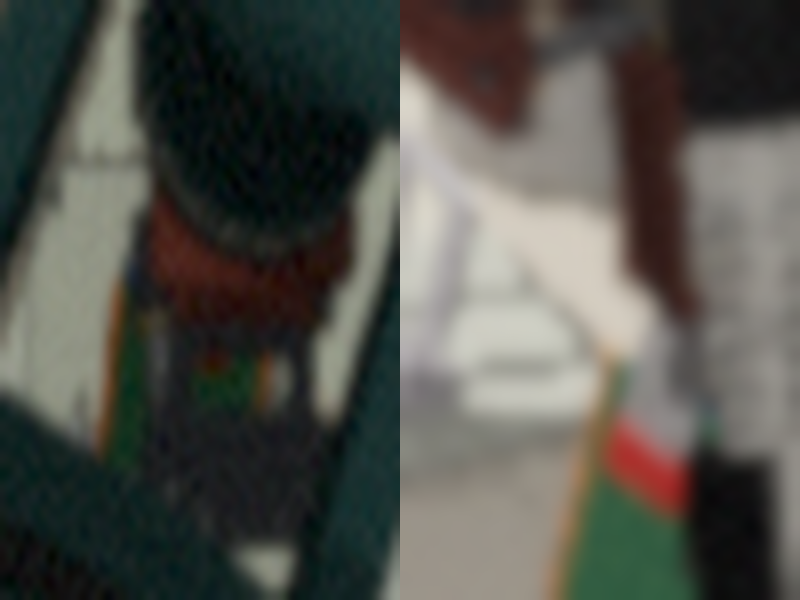

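The last view shows the front jaw's red pad in front of the glass, with its lower corner at (607,470) against (607,468) predicted and the plate's top corner at (605,352). The forces are about zero. I'll make a small final trim.

Scaled: 1.4 mm is 0.0224, -0.6 mm is -0.0096.

```bash
python3 drive.py '{"ticks": [[0.0064,-0.0096,0.0224,0,16],[0,0,0,0,16],[0,0,0,0,16]]}';python3 - <<'E'
from h import *
go(512.5,-175.8,175.6,-1.571)
E
```

```text
time_s: 33.35
ee_pos: [512.4, -175.9, 175.6]
tool_rot: [-2.224, -2.219, 0.0]
wrist_force: [0.1, -0.4, -0.7]
finger_gap: 20.1
grasp_force: 23.0
t 33.4 pos [ 512.4 -175.9  175.6] yaw -1.573 turn -0.002 shift [0.1 0.1 0. ] F [ 0.1 -0.4 -0.7] gap 20.1 grip 23.0
```

```bash
python3 -c "
from rig import ctrl
print(ctrl.job_done())"
```

```text
the job is handed in; nothing more can be done
None
```

The job is handed in at about 33 s: the separator and cover plate stand seated on the ledge, and the clip is held squeezed to its stop over the middle of the sandwich, jaw ends an estimated 20 mm below the top edge, with no contact force on the layers (rear jaw not visible in the pictures).

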